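# Open the ratchet clamp on a mended bone

### The job

The glue in the mended long bone has set, so open the bar clamp it lies in: press down the release pad on top of the sliding jaw and, keeping it down, push the jaw back along its bar, away from the bone, until it is fully back against the end stop, then let the pad come up. Only push with the fingers: grasp and lift nothing, do not touch the bone, which stays lying in the clamp, and leave the things beside the clamp where they are.

Things in the scene. Friction and masses are not known exactly. Their poses are not given: they have to be found in the camera images.
- clamp: Bar clamp on a plywood board 120 x 330 x 12 mm, fixed to the table. Origin: centre of the board's underside. Its y axis runs along the bar from the end stop (dark steel block, y -130 to -145 mm, 56 mm high) to the fixed jaw (dark steel block, y +135 to +159 mm, 60 mm high); z up. Aluminium bar 36 mm wide, its top 34 mm above the table. Saw teeth (6 mm pitch) under the bar's -x edge.
- jaw (a joint): Sliding jaw (black saddle, 76 mm wide, 70 mm along the bar, upper face 56 mm above the table): 0 = shut on the bone, grows in m as it is pushed back to clamp -y, 0.100 = at the end stop. Starts at 0 to about 0.021. Release up: the ratchet blocks pushing back (after at most one 6 mm tooth) but lets it slide towards the bone. Release down: slides both ways against 3 N.
- release (a joint): How far the release pad is pressed, in m: 0 = up, 0.007 = fully down (flush with the jaw's upper face). Spring: 1.6 N to start, 4.7 N fully down. The ratchet is free beyond about 0.0045; springs up by itself when let go.
- release_top (a point): Centre of the top of the steel release pad on the jaw, 36 mm (across the bar) x 30 mm (along it); 63 mm above the table when up, 56 mm when down. Moves with the jaw. Clamp axes. On the bone side (+y) of the pad is only the jaw's flat upper face, lower than or level with the pad.
- push_plate (a point): Middle of the face of the upright push plate that stands on the jaw behind the release pad (on its -y side). The face looks to clamp +y, is 64 mm wide, reaches from 56 to 87 mm above the table, and lies 18 mm in -y from the pad's centre. A finger that stands on the pad can push the jaw back against this face.
- stop_face (a point): Point on the end stop's face, 45 mm above the table, against which the back of the jaw comes to rest. Clamp axes.
- bone: Mended long bone, 91 mm long, 29 mm wide, 13 mm high, about 24 g, lying loose along the bar's top between the jaws. Origin: centre of its underside, 34 mm above the table; its x axis is its length.
- vial: Glass vial with black cap, 27 mm across, 69 mm high, standing beside the clamp. Origin: centre of its underside.
- canister: Black sample canister with grey lid, 34 mm across, 51 mm high, standing beside the clamp. Origin: centre of its underside.
- tag_stack: Stack of paper tags, 44 x 63 x 10 mm, lying beside the clamp on the robot's side. Origin: centre of its underside.
- sherd: Pottery sherd, 60 x 48 x 13 mm, lying beside the clamp on the robot's side. Origin: centre of its underside.
Things that resemble listed ones, but are neither listed nor needed, are in the scene too. Leave any green look-alike of the bone alone.

How it is judged (in metres and radians):
On the way, in this order (a step that is already met when the one before it is completed fails the run):
1. the release pad is pressed while the jaw is still near the bone (value of joint release above 0.004 m and value of joint jaw below 0.04 m), for 0.1 s.
2. the jaw is pushed back with the release pad held down (value of joint release above 0.0035 m and value of joint jaw above 0.07 m), for 0.05 s.
At the end, for the whole second after the job is handed in: The sliding jaw rests within 4 mm of the end stop (joint above 0.096), the release pad is up again (within 3 mm), the bone lies on the bar within 15 mm of where it was, and the vial, canister, tags and sherd are within 20 mm of where they were (value of joint jaw above 0.096 m and value of joint release below 0.003 m and z of bone in the frame of clamp between 0.028 and 0.04 m and distance of bone from where it was at the start of the episode below 0.015 m and linear speed of bone below 0.02 m/s and not (velocity of joint jaw above 0.01 m/s) and not (velocity of joint jaw below -0.01 m/s) and distance of each of vial, canister, tag_stack, sherd from where it was at the start of the episode below 0.02 m); the robot touches nothing.
It fails at once if the fingers touch the bone (contact force between the fingers and bone above 0.5 N).
It fails at once if the bone is lifted off the bar (z of bone in the frame of clamp above 0.046 m).
It fails at once if a bystander is lifted, knocked over or pushed away (height (world z) of any of vial, canister, tag_stack, sherd above 0.015 m or angle between any of vial, canister, tag_stack, sherd's own z axis and vertical above 0.5 rad or distance of any of vial, canister, tag_stack, sherd from where it was at the start of the episode above 0.02 m).
It also fails if it takes over 32 s, if anything falls off the work surface, if the arm or the gripper's body presses on something with over 40 N, if the wrist force passes 120 N, or if a joint passes its speed limit or range.

### The arm

A 6-joint arm with a two-finger parallel gripper is mounted at the origin on a cart in front of the work surface, level with it; the furniture and walls round the work are solid. World frame = base frame: x ahead of the robot, y to its left, z up, the work surface at z = 0. Lengths are in mm, angles in rad, forces in N, time in s.
With the tool pointing down it reaches from about 350 to 975 mm from the base axis. Payload 7.1 kg.
Tool frame: the origin (TCP) lies on the front face of the gripper's body, between the roots of the fingers; the fingertips stand 80 mm ahead of it and the grasp point (between the pads) lies 61 mm ahead of it (env.tips_ahead is the distance from the TCP to the fingertips, in mm); z points along the fingers, y is the line along which they close (so a half turn about z gives the same grasp; the last joint's range is limited). The gripper opens to 88 mm and grips with 3 to 60 N. Pads are 20 mm wide; open, the fingers measure 115 mm over their backs; the gripper's body (75 mm by 178 mm) begins 61 mm behind the grasp point.
Start: joints at [1.18, 0.423, 1.63, -0, 1.089, -0.019], TCP at [227.026, 582.293, 302.675] pointing down, gripper open.
Joint ranges: [-3, 3], [-0.9, 2.11], [0.09, 2.58], [-1.31, 4.45], [0.11, 2.69], [-2.54, 2.54]. Speed limits (rad/s): [2.39, 2.39, 3.01, 3.14, 3.14, 3.14].

### API

Orientations are given as a unit quaternion [x, y, z, w].
In Python, from station import env, set_gripper, viewer, workorder gives the robot as it stands. Calls block until the motion is done:
- env.reach(position, orientation): joint-space move of the TCP to a pose.
- env.move_l(position, rot=None, rate=150, f_stop=None): straight line of the TCP; rot=None keeps the orientation; rate is the mean speed in mm/s. With f_stop (N) it stops when the force on the tool has changed by that much, and returns True; else False.
- env.move_joints(angles): joint-space move.
- set_gripper(opening): finger opening in mm; the grip force is fixed at half the most; returns when the fingers have stopped.
- env.hold(seconds).
- env.ik(position, orientation): joint angles nearest the present ones, or None.
- env.read_state(): the state.
- viewer.camera(name): name is "side" or "top"; returns the picture (384x512x3 uint8, blue, green, red); there is no depth.
- viewer.camera_params(name): a dict with "fx", "fy", "cx", "cy" (pixels), "dist" ([k1, k2, p1, p2, k3] as OpenCV has them; the pictures are not rectified), "pose" (4x4, takes a point from camera to world coordinates). Camera axes: x right, y up, looking along -z (the intrinsics and any distortion apply to the point x, -y, -z); pixel columns grow to the right and rows downward; lengths in mm; the calibration is good to about 2 mm. A picture is of the moment at which its call begins. camera_params takes no time and is no camera call.
A pose or a line that the arm cannot do raises env.IKError and nothing moves.
- workorder.sign_off(): hands the job in; it is judged then, once.
The state is a dict: "time_s": time; "qpos": joint angles; "dq": joint speeds; "tau": joint torques, N m; "tool_pos": TCP position; "orientation": TCP orientation; "force": force on the tool from outside, world axes, zero at the start; "wrist_torque": the same for the moment, N m; "width": finger opening in mm; "grip_force": force on a finger pad.
Only numpy, scipy, OpenCV 4.12 (cv2) and the standard library are available. Lean on these libraries where they do the work, as an engineer would, in place of code of your own. Each camera call takes 0.05 s, during which the arm holds its last target. There are 200 camera calls.

## Working session

There is one attempt and no reset: what is moved stays moved. The work goes in short steps, each a Python script; the robot and the scene stay as the last script left them, time stands still between calls to the robot, and variables do not carry over. Pictures are saved under pics/ and viewed, at most 10 in all, crops included, and the job is handed in when it is done.

```bash
mkdir -p pics; python3 - <<'E'
from station import env,viewer
import cv2,numpy as np
for n in("top","side"):
    im=viewer.camera(n); cv2.imwrite(f"pics/{n}0.png",im)
    p=viewer.camera_params(n); print(n,p["fx"],p["fy"],p["cx"],p["cy"],p["dist"],np.round(p["pose"],3).tolist())
a=cv2.imread("pics/top0.png")
s=env.read_state();print(s["time_s"],s["orientation"],s["force"],s["width"])
E
```

```text
top 450.7201243405933 450.7201243405933 261.805509400343 194.57642567542774 [-0.18236913  0.          0.          0.          0.        ] [[-0.022, 0.997, -0.07, 513.749], [-0.999, -0.024, -0.03, -74.376], [-0.032, 0.07, 0.997, 1059.884], [0.0, 0.0, 0.0, 1.0]]
side 421.4118379689946 421.4118379689946 254.30738547587805 191.49174826800697 [0.02646013 0.         0.         0.         0.        ] [[-0.998, 0.027, -0.052, 530.377], [-0.058, -0.557, 0.828, 775.008], [-0.006, 0.83, 0.558, 657.755], [0.0, 0.0, 0.0, 1.0]]
0.1 [ 1.84845854e-01  9.82767275e-01 -6.88905002e-04 -1.40566429e-04] [-0.45464339 -0.91342877  0.42534012] 87.67926781150021
```

View pics/top0.png

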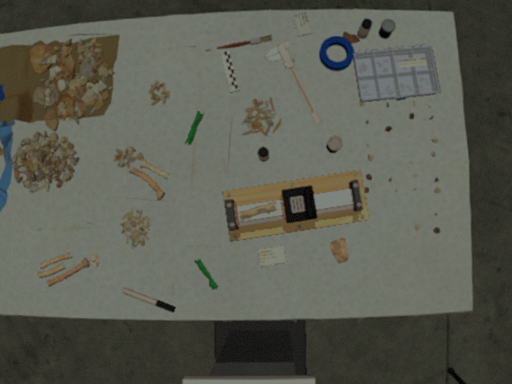

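View pics/side0.png

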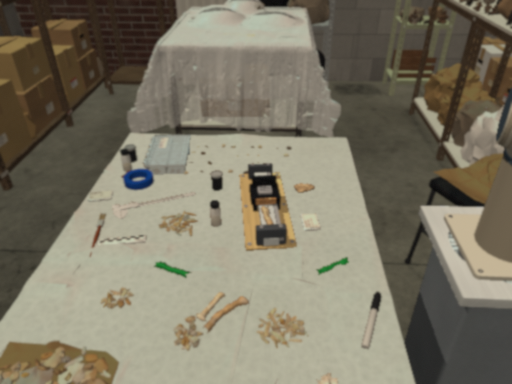

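The top view shows the clamp at about (295,205): the fixed jaw is on the left (230,214), the bone at (258,210), the sliding jaw with its pad at (299,204), and the end stop on the right (357,195). So clamp +y points to image left, about world +y. The vial (264,154) and canister (334,144) stand on the far side. The tags (272,256) and sherd (340,250) lie on the robot's side. The green look-alikes are at (195,127) and (206,273). The arm is out of view.

```bash
cat > h.py <<'E'
import numpy as np,cv2
from station import viewer
def ray(n,uv):
    p=viewer.camera_params(n);K=np.array([[p["fx"],0,p["cx"]],[0,p["fy"],p["cy"]],[0,0,1]])
    q=cv2.undistortPoints(np.array(uv,float).reshape(-1,1,2),K,np.array(p["dist"])).reshape(-1,2)
    d=np.c_[q[:,0],-q[:,1],-np.ones(len(q))]
    T=np.array(p["pose"]);return T[:3,3],d@T[:3,:3].T
def onz(n,uv,z):
    o,d=ray(n,uv);return o+d*((z-o[2])/d[:,2])[:,None]
E
python3 - <<'E'
import cv2,numpy as np
from h import *
a=cv2.imread("pics/top0.png");b=cv2.imread("pics/side0.png")
c=cv2.resize(a[165:245,215:375],None,fx=5,fy=5,interpolation=cv2.INTER_CUBIC)
cv2.imwrite("pics/topc.png",cv2.convertScaleAbs(c,alpha=1.5,beta=10))
c=cv2.resize(b[155:255,225:325],None,fx=6,fy=6,interpolation=cv2.INTER_CUBIC)
cv2.imwrite("pics/sidec.png",cv2.convertScaleAbs(c,alpha=1.5,beta=10))
# board mask by wood hue
hsv=cv2.cvtColor(a,cv2.COLOR_BGR2HSV)
r=np.zeros(a.shape[:2],np.uint8);r[165:245,215:375]=1
m=((hsv[...,0]>8)&(hsv[...,0]<25)&(hsv[...,1]>70)&(r>0)).astype(np.uint8)
m=cv2.morphologyEx(m,cv2.MORPH_OPEN,np.ones((3,3)))
m=cv2.morphologyEx(m,cv2.MORPH_CLOSE,np.ones((25,25)))
cs=max(cv2.findContours(m,0,2)[0],key=cv2.contourArea)
w=onz("top",cs.reshape(-1,2),12)
rect=cv2.minAreaRect(w[:,:2].astype(np.float32));print("board",rect,cv2.boxPoints(rect).tolist(), cv2.boundingRect(cs))
g=cv2.cvtColor(a,cv2.COLOR_BGR2GRAY)
m=((g<45)&(r>0)).astype(np.uint8)
for k in cv2.findContours(m,0,2)[0]:
    if cv2.contourArea(k)>40: q=cv2.minAreaRect(k);print("dark",q,cv2.minAreaRect(onz("top",k.reshape(-1,2),56)[:,:2].astype(np.float32)))
E
```

```text
board ((539.2197265625, -133.8145751953125), (166.67727661132812, 347.5580749511719), 7.61007833480835) [[433.6014404296875, 27.39727020263672], [479.6287841796875, -317.099609375], [644.8380126953125, -295.02642822265625], [598.8106689453125, 49.470458984375]] (223, 170, 148, 75)
dark ((298.9306335449219, 204.04913330078125), (33.07243728637695, 30.715553283691406), 81.25383758544922) ((561.2914428710938, -125.9545669555664), (73.68495178222656, 68.44933319091797), 8.06443977355957)
dark ((354.7871398925781, 195.776123046875), (28.78531837463379, 6.425294399261475), 80.13418579101562) ((576.8716430664062, -252.03286743164062), (64.3736343383789, 14.51010513305664), 7.953530788421631)
```

View pics/topc.png

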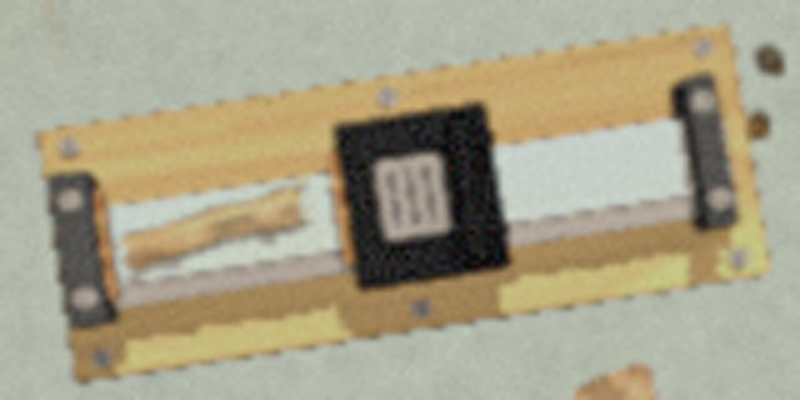

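View pics/sidec.png

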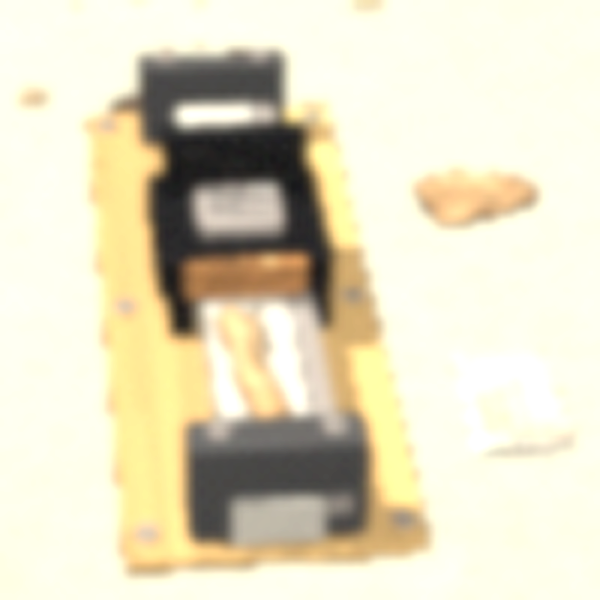

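The top crop shows the pad at crop corners (372,158), (448,152), (455,238) and (385,243), and the end stop's inner face at about x=690. In the side crop the pad centre is at about (239,209), on the black jaw just behind its wooden face. There is only one clamp, pad and jaw, so the target is not in doubt. Next I compute the pad and axis in world coordinates and check them with the side view.

```bash
python3 - <<'E'
from h import *
f=lambda P:(np.array(P,float)+.5)/5-.5+[215,165]
g=lambda P:(np.array(P,float)+.5)/6-.5+[225,155]
B=onz("top",f([(40,132),(727,28),(770,272),(80,380)]),12)[:,:2]
print("board",B.round(1).tolist(),"sides",[round(np.linalg.norm(B[i]-B[i-1]),1) for i in range(4)])
ax=(B[0]+B[3]-B[1]-B[2]);ax/=np.linalg.norm(ax);yaw=np.arctan2(-ax[0],ax[1]);C=B.mean(0)
print("axis",ax,"yawdeg",np.degrees(yaw),"C",C)
X=np.array([ax[1],-ax[0]])
loc=lambda p:np.c_[(p[:,:2]-C)@X,(p[:,:2]-C)@ax].round(1).tolist()
P=onz("top",f([(372,158),(448,152),(455,238),(385,243)]),63);print("pad corners local",loc(P),"centre",P.mean(0),loc(P.mean(0)[None]))
a=cv2.imread("pics/top0.png");hsv=cv2.cvtColor(a,cv2.COLOR_BGR2HSV)[195:215,287:309];m=(cv2.cvtColor(a,cv2.COLOR_BGR2GRAY)[195:215,287:309]>75).astype(np.uint8)
M=cv2.moments(m,True);c=[287+M["m10"]/M["m00"],195+M["m01"]/M["m00"]];p=onz("top",[c],63);print("pad mask",c,M["m00"],p,loc(p))
q=onz("side",g([(239,209)]),63);print("side",q,loc(q))
(o1,d1),(o2,d2)=ray("top",[c]),ray("side",g([(239,209)]))
t=np.linalg.lstsq(np.c_[d1[0],-d2[0]],o2-o1,rcond=None)[0];print("tri",o1+d1[0]*t[0],o2+d2[0]*t[1])
print("stop top inner/outer",loc(onz("top",f([(680,150),(705,152),(700,228),(735,222)]),56)))
print("jaw +y edge",loc(onz("top",f([(340,125),(360,287)]),56)))
E
```

```text
board [[598.2, 48.9], [639.4, -274.4], [524.6, -290.5], [482.0, 32.2]] sides [np.float64(117.4), np.float64(326.0), np.float64(115.9), np.float64(325.5)]
axis [-0.12868545  0.99168546] yawdeg 7.3936362290402435 C [ 561.04728738 -120.96774084]
pad corners local [[19.9, 14.1], [17.4, -19.6], [-20.7, -16.8], [-18.2, 14.2]] centre [ 560.90324222 -123.04976983   63.        ] [[-0.4, -2.0]]
pad mask [296.7552083333333, 203.83854166666666] 192.0 [[ 561.61740669 -121.19161995   63.        ]] [[0.5, -0.3]]
side [[ 560.34294472 -118.59749933   63.        ]] [[-0.4, 2.4]]
tri [ 561.70004408 -121.27243968   61.27903509] [ 560.43271385 -121.27449914   61.21827707]
stop top inner/outer [[2.8, -123.1], [0.2, -134.1], [-33.0, -126.3], [-32.8, -142.4]]
jaw +y edge [[37.1, 25.6], [-35.7, 27.9]]
```

Top and side views agree: the pad centre is at about (561,-121), height 61–63, and the board measures 117×326 against 120×330. The axis yaw is 7.4°, and the jaw joint is about 0.013. Moving above the pad with the fingers shut, then pressing.

```bash
cat >> h.py <<'E'
from station import env,set_gripper,workorder
from scipy.spatial.transform import Rotation as Rn
AX=np.array([-0.12869,0.99169,0]);XC=np.array([AX[1],-AX[0],0]);PAD=np.array([561.2,-121.2,0]);T=env.tips_ahead
def tip(dx,dy,z): return list(PAD+XC*dx+AX*dy+[0,0,z+T])
def show(s=""):
    q=env.read_state();p=np.array(q["tool_pos"]);d=p-PAD;print(s,"t%.2f"%q["time_s"],"local",round(d@XC,2),round(d@AX,2),"tipz",round(p[2]-T,2),"F",np.round(q["force"],2),"w",round(q["width"],1))
E
python3 - <<'E'
from h import *
best=None
for s in(1,-1):
    y=s*XC;z=np.array([0,0,-1.]);Q=Rn.from_matrix(np.c_[np.cross(y,z),y,z]).as_quat()
    j=env.ik(tip(0,1,150),list(Q))
    if j is not None:
        d=np.abs(np.array(j)-env.read_state()["qpos"]).max();print(s,np.round(j,2))
        if best is None or d<best[0]:best=(d,Q)
set_gripper(0)
env.reach(tip(0,1,150),list(best[1]));show("above")
env.move_l(tip(0,1,72),rate=100);env.hold(.2);show("72")
cv2.imwrite("pics/s1.png",cv2.resize(viewer.camera("side")[120:250,195:325],None,fx=4,fy=4))
c=env.move_l(tip(0,1,56.6),rate=20);env.hold(.3);show("pressed")
E
```

```text
1 [-0.23  0.44  1.8  -0.    0.9  -0.36]
above t4.20 local 0.31 1.68 tipz 150.07 F [-0.04 -0.16  0.44] w 0.4
72 t5.33 local 0.31 0.89 tipz 72.68 F [ 1.23  0.86 -0.53] w 0.9
pressed t6.60 local 0.07 0.97 tipz 56.73 F [-0.41  0.71  4.2 ] w 0.4
```

View pics/s1.png

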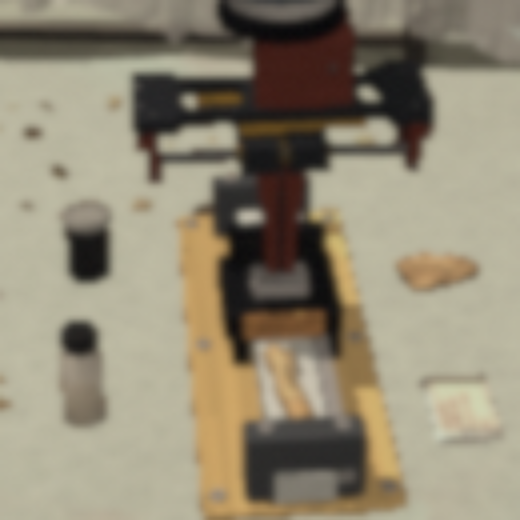

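The fingers stand over the pad at about (282,275) in the crop, clear of the bone and bystanders. The 4.2 N upward force matches a pad pressed about 6.3 mm. Now pushing the jaw back.

```bash
python3 - <<'E'
from h import *
env.move_l(tip(0,-12,56.6),rate=20);show("plate")
env.move_l(tip(0,-75,56.6),rate=30);show("mid")
print(env.move_l(tip(0,-112,56.6),rate=15,f_stop=12));show("end");env.hold(.3);show("end")
cv2.imwrite("pics/t1.png",cv2.resize(viewer.camera("top")[165:245,215:375],None,fx=5,fy=5,interpolation=cv2.INTER_CUBIC))
E
```

```text
plate t7.40 local 0.05 -12.26 tipz 56.63 F [0.83 1.2  4.59] w 0.3
mid t9.65 local -0.03 -74.97 tipz 56.63 F [-1.83  2.28  3.82] w 0.5
True
end t11.16 local 0.0 -97.74 tipz 56.62 F [0.14 1.31 4.83] w 0.5
end t11.46 local -0.1 -97.58 tipz 56.57 F [ 1.33 -0.22  3.86] w 0.6
```

View pics/t1.png

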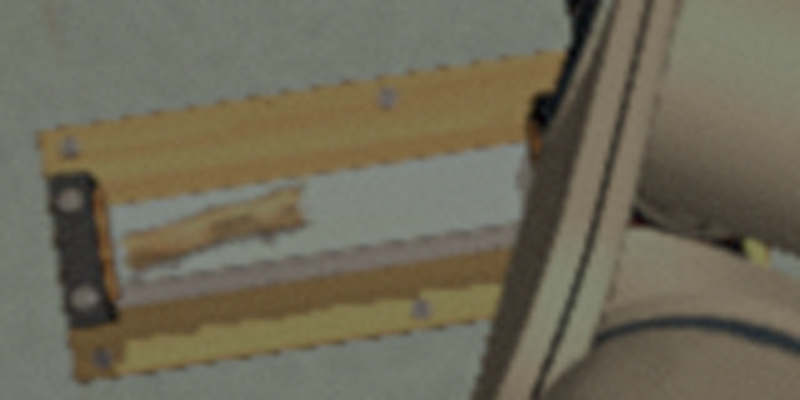

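The jaw has travelled back, with its front face at crop (535,140), and the bone is unmoved. The stop occurred at -97.7, near the expected end. I'll press again, slowly, to confirm it is seated, then let the pad up and check.

```bash
python3 - <<'E'
from h import *
print(env.move_l(tip(0,-104,56.6),rate=8,f_stop=14));show("seat")
env.move_l(list(np.array(env.read_state()["tool_pos"])*[1,1,0]+[0,0,80+T]),rate=40);show("up")
env.move_l(tip(0,-80,170),rate=120)
q=env.read_state()["qpos"];j=list(q);j[0]=.9;env.move_joints(j);env.hold(.2);show("away")
cv2.imwrite("pics/t2.png",cv2.resize(viewer.camera("top")[130:270,215:375],None,fx=4,fy=4,interpolation=cv2.INTER_CUBIC))
cv2.imwrite("pics/s2.png",cv2.resize(viewer.camera("side")[155:255,195:325],None,fx=6,fy=6,interpolation=cv2.INTER_CUBIC))
E
```

```text
True
seat t11.99 local 0.0 -97.97 tipz 56.59 F [0.08 1.93 3.91] w 0.2
up t12.72 local -0.03 -97.96 tipz 80.07 F [-0.07  0.67  0.58] w 0.7
away t16.36 local -115.43 622.92 tipz 169.4 F [ 1.69  0.35 -0.08] w 0.4
```

View pics/t2.png

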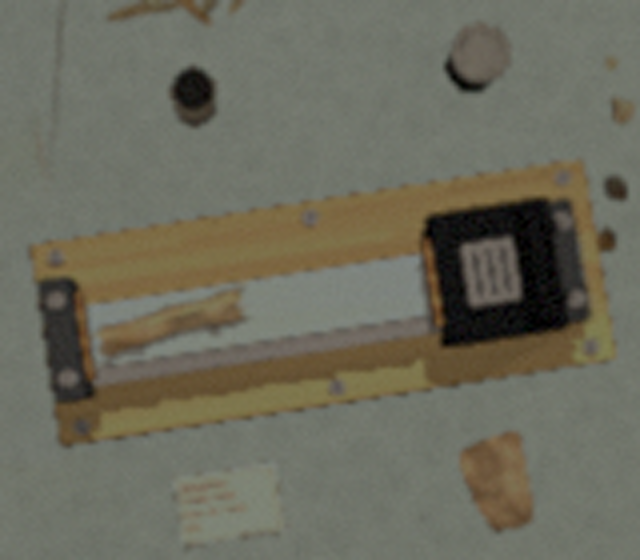

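View pics/s2.png

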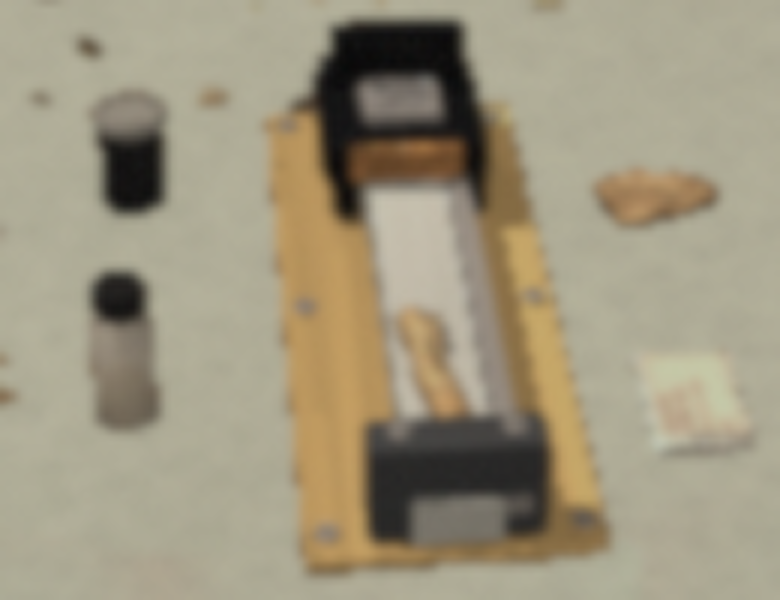

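The top view shows the jaw flush against the end stop at crop (565,260), the pad standing proud again, and the bone and bystanders in their old places. Two pushes of 12 and 14 N stopped at the same point to within 0.3 mm, which confirms the jaw is on the stop.

```bash
python3 -c "
from station import workorder
print(workorder.sign_off())"
```

```text
the job is handed in; nothing more can be done
None
```

The clamp is open and the job is handed in at about 16 s on the robot's clock: the jaw rests against the end stop, the release pad is up, and the last pictures show the bone and the things beside the clamp where they were; the judge's verdict was not shown.

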